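# Hold the shield cover down on a core-sample test stand

## Task

Swing the red-knobbed clamp lever on the grey test stand fully open, then fit the yellow shield cover on the stand so that the hole under its red dot drops over the locating pin and the cover lies over the rock slice, lined up with the stand. Press the cover fully home against the spring and finish like that, with the gripper still holding it pressed down flat on the stand (the measurement runs only while it is held); leave the other things on the bench where they are.

Things in the scene. Friction and masses are not known exactly. Their poses are not given: they have to be found in the camera images.
- seat (a point): middle of the sample seat, on the flat top of the fixed grey test stand, 45 mm above the table. Top face 90 mm (x) by 195 mm (y), from y = -120 to +75 mm of here; an 8 mm high foot plate stands out 10 mm all round. Stand axes: z up, +y to the locating pin, -y to the clamp hinge, -x roughly to the robot. A round rock slice, 48 mm across, sits here on a spring, 6 mm proud of the top face.
- pin_tip (a point): centre of the tip of the steel locating pin: 12 mm thick with a chamfered tip (7 mm across), standing 14 mm above the stand's top face, 45 mm from the seat along the stand's +y. The cover hides it once it is held above.
- sample (a joint): how far the rock slice is pressed down on its spring, m: 0 = up, 6 mm proud; 0.006 = level with the stand's top face. The spring needs about 5 N to begin to move and about 10 N at 0.006; it carries the loose cover without giving way.
- clamp (a joint): angle of the clamp lever, rad: 0 = shut (bar lies over the rock slice, along the stand's +y), grows as it swings, level, about a vertical hinge towards the stand's -x side (counter-clockwise from above); end stop at 1.8. Light friction (about 1.5 N at the knob); it stays where it is left. Clear of the cover from 1.3 on.
- clamp_knob (a point): on the axis of the lever's upright red round knob, 18 mm thick, 34 mm tall; this point is at half its height, 80 mm above the table, 95 mm from the hinge. The bar under it is 18 mm wide, its top 17 mm below this point.
- clamp_hinge (a point): on the vertical hinge axis of the clamp lever, at the height of the knob's middle; 95 mm from the seat along the stand's -y.
- cover_grip (a point): centre (half-way up) of the black square grip of the loose yellow shield cover: 24 x 24 mm, 46 mm tall. The cover is a plate 60 mm (x) by 124 mm (y), 16 mm thick, about 0.24 kg; the grip stands on its middle and this point is 39 mm above the plate's underside. Axes are the cover's: z up, +y towards the end with the red dot.
- cover_under (a point): middle of the underside of the cover plate, straight below the grip's centre by 39 mm; goes on the seat.
- cover_hole (a point): mouth of the pin hole, in the underside of the cover plate, 45 mm from its middle along the cover's +y, right under the red dot on top: 14.5 mm across with a small chamfer, 16 mm deep.
- half_core_a: grey split drill-core half, 45 x 120 x 24 mm; a bystander, origin at the middle of its underside.
- half_core_b: tan split drill-core half, 45 x 90 x 24 mm; a bystander, origin at the middle of its underside.
- marker_block: light wooden depth-marker block, 35 x 60 x 20 mm; a bystander, origin at the middle of its underside.
- spray: white water bottle with red cap, 64 mm across, 170 mm tall; a bystander, origin at the middle of its underside.
- jar: sample jar, 60 mm across, 70 mm tall; a bystander, origin at the middle of its underside.
- magnet: steel magnet puck, 40 mm across, 18 mm tall; a bystander, origin at the middle of its underside.
- brush: hand brush lying flat; a bystander, origin at the middle of its underside.

How it is judged:
On the way, in this order (a step that is already met when the one before it is completed fails the run):
1. the clamp lever is swung open (value of joint clamp above 1.3 rad), for 0.1 s.
2. the cover's hole has dropped over the locating pin (horizontal distance between cover_hole and pin_tip below 0.004 m and z of cover_hole in the frame of seat below 0.0105 m).
At the end, for the whole second after the job is handed in: Lever past 1.3 rad; cover hole within 3 mm of the pin, its middle within 7 mm of the seat, underside within 2 mm of the top face (2.5 mm at the hole), tilt under 0.05 rad; rock slice pressed over 4 mm and still; fingers on the cover with over 3 N (value of joint clamp above 1.3 rad and horizontal distance between cover_hole and pin_tip below 0.003 m and horizontal distance between cover_under and seat below 0.007 m and z of cover_under in the frame of seat below 0.002 m and z of cover_hole in the frame of seat below 0.0025 m and angle between cover_under's own z axis and vertical below 0.05 rad and value of joint sample above 0.004 m and contact force between the fingers and cover above 3 N and velocity of joint sample below 0.02 m/s); the arm keeps its last pose, push and grip.
It fails at once if a bystander is shifted by more than 30 mm (distance of any of half_core_a, half_core_b, marker_block, spray, jar, magnet, brush from where it was at the start of the episode above 0.03 m).
It also fails if it takes over 59 s, if anything falls off the work surface, if the arm or the gripper's body presses on something with over 40 N, if the wrist force passes 120 N, or if a joint passes its speed limit or range.

## Robot

A 6-joint arm with a two-finger parallel gripper is mounted at the origin on the work surface. World frame = base frame: x ahead of the robot, y to its left, z up, the work surface at z = 0. Lengths are in m, angles in rad, forces in N, time in s.
With the tool pointing down it reaches from about 0.3 to 0.775 m from the base axis. Payload 14.6 kg.
Tool frame: the origin (TCP) lies at the very end of the fingers, on their centre line; the grasp point (between the pads) lies 19 mm behind it (pinch_z is the distance from the TCP to the grasp point, in m); z points along the fingers, y is the direction in which the jaws open and shut (so a half turn about z gives the same grasp; the last joint's range is limited). The gripper opens to 94 mm and grips with 3 to 60 N. Pads are 16 mm wide; open, the fingers measure 119 mm over their backs; the gripper's body (75 mm by 177 mm) begins 78 mm behind the grasp point.
Start: joints at [1.266, 0.3, 1.521, -0, 1.321, -0.067], TCP at [0.13, 0.535, 0.205] pointing down, gripper open.
Joint ranges: [-3.03, 3.03], [-0.79, 2.21], [0.23, 2.52], [-1.04, 4.18], [0, 3.07], [-2.55, 2.55]. Speed limits (rad/s): [2.22, 2.22, 2.57, 3.14, 3.14, 3.14].

## Interface

Orientations are given as [roll, pitch, yaw] about the fixed x, y, z axes, in that order (R = Rz(yaw) Ry(pitch) Rx(roll)).
In Python, from station import get_obs, camera, hand_in, pinch_z gives the robot as it stands.
- The arm moves only by the tool servo_tool, never from a script. Its argument "moves" is a list that holds one entry, the list of rows, each a list of 7 numbers: the turn, a rotation vector about the tool's x, y, z normalised to -1 to 1, where 1 is pi/2 rad, then the shift along the tool's x, y, z normalised to -1 to 1, where 1 is 500 mm, then the closure, from 0 (fully open) to 1 (shut). In form: [[[rx, ry, rz, x, y, z, hand], ...]]. A call has 1 to 12 rows; each row is the pose to reach, as a shift and turn from the pose measured when the call began, along the tool's axes at that moment; what a row does not reach only later rows make up. A row lasts 1/12 s, in which the tool goes at most 41.7 mm and 7.16 degrees, less where a joint would pass 70% of its speed; a pose out of reach is approached as far as the arm can. A call with a number of a shift or a turn outside -1 to 1 is refused whole. A call with a gripper value outside its range is refused whole. The fingers move at their own pace and stop on an object; "squeeze" is the grip in N (left out, the last holds). Time passes only in rows, so rows that repeat a pose let the fingers close. It gives the time, the measured TCP pose, the force and the opening at its end, in the units of the state.
- get_obs(): the state, without advancing time (a new reading comes with each control period).
- camera(name): name is "side" or "top"; returns a dict with "color" (420x560x3 uint8, red, green, blue), "intrinsics" (3x3 intrinsics, pixels), "distortion" ([k1, k2, p1, p2, k3] as OpenCV has them; the pictures are not rectified), "rvec" (rotation vector, rad) and "tvec" (3), from world to camera coordinates, as OpenCV has them. Camera axes: x right, y down, z forward; pixel columns grow to the right and rows downward; lengths in m; the calibration is good to about 2 mm. A picture is of the moment at which its call begins. There is no depth.
- hand_in(): hands the job in, once; it reports no verdict.
The state is a dict: "time_s": time; "qpos": joint angles; "joint_vel": joint speeds; "tau": joint torques, N m; "ee_pos": TCP position; "eef_rot": TCP orientation; "force": force on the tool from outside, world axes, zero at the start; "moment": the same for the moment, N m; "grip_width": finger opening in m.
Only numpy, scipy, OpenCV 4.12 (cv2) and the standard library are available. Lean on these libraries where they do the work, as an engineer would, in place of code of your own. Each camera call takes 0.05 s, during which the arm holds its last target.

## Working session

There is one attempt and no reset: what is moved stays moved. The work goes in short steps, Python scripts to look and compute and a tool call to move; the robot and the scene stay as the last step left them, time stands still between calls to the robot, and variables do not carry over. Pictures are saved under pics/ and viewed, and the job is handed in when it is done.

Besides the shell and the picture viewer there is one more tool, called as name(argument=value, ...) on one line, values as JSON. servo_tool: Moves the arm, as the interface text tells. Scaled input: -1 to 1 covers 500 mm each way for a shift and pi/2 rad each way for a turn. Its arguments: {"type":"object","properties":{"moves":{"type":"array"},"squeeze":{"type":"number"}},"required":["moves"]}

```bash
ls; mkdir -p pics; python3 - <<'E'
from station import get_obs, camera, pinch_z
import cv2
print(get_obs(), pinch_z)
for n in("side","top"):
    c=camera(n); cv2.imwrite(f"pics/{n}0.png",c["color"][:,:,::-1]); print(n,c["intrinsics"].tolist(),c["distortion"],c["rvec"],c["tvec"])
E
```

```text
pics
{'time_s': 0.0, 'qpos': array([ 1.26639267e+00,  3.00492772e-01,  1.52156409e+00, -9.07456187e-06,
        1.32070576e+00, -6.66255115e-02]), 'joint_vel': array([ 0.00044537,  0.00021841, -0.0013017 , -0.0007613 , -0.00070989,
        0.00017341]), 'tau': array([ 1.59705891e-03, -5.31809735e+01, -3.52733624e+01,  7.08385441e-02,
        2.43708916e-02, -9.34445234e-05]), 'ee_pos': array([0.1294904 , 0.53427371, 0.20488163]), 'eef_rot': array([-3.14042469e+00, -6.91220291e-05,  2.90381672e+00]), 'force': array([-0.28712265,  0.73877505,  0.30110854]), 'moment': array([ 0.01870469, -0.04780582,  0.04235167]), 'grip_width': 0.09413643595494399} 0.0188
side [[499.1397654046747, 0.0, 280.49652002189737], [0.0, 499.1397654046747, 208.06108148861176], [0.0, 0.0, 1.0]] [-0.15140103  0.          0.          0.          0.        ] [ 0.65626747 -2.67729196  1.12314854] [0.46659045 0.28032774 1.00516016]
top [[418.0006534659814, 0.0, 278.3866429556226], [0.0, 418.0006534659814, 205.4329784583113], [0.0, 0.0, 1.0]] [0.01066699 0.         0.         0.         0.        ] [ 2.10790909 -2.15707227  0.17890536] [-0.03822133  0.55690753  1.13508721]
```

View pics/side0.png

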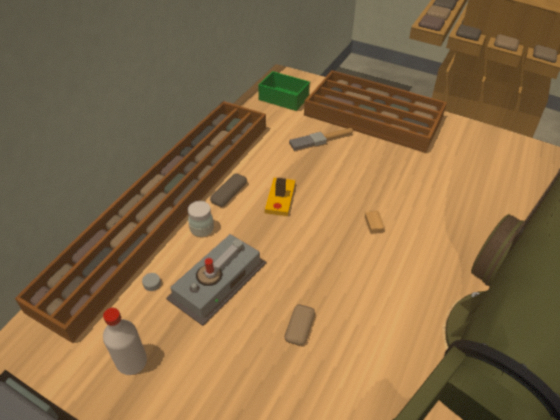

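View pics/top0.png

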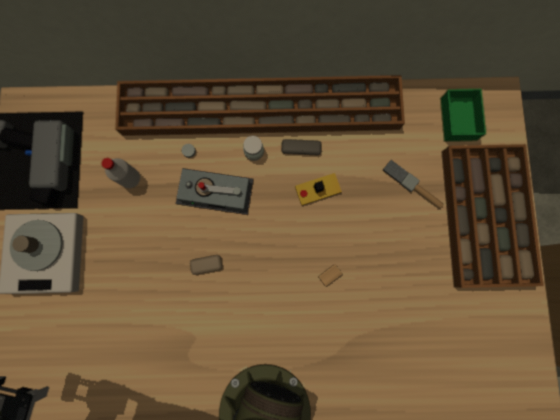

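The side view shows the stand near (215,277) with the red knob at (209,265), and the cover near (281,195). In the top view the stand is near (214,190), the knob at (202,186), and the cover at (318,189) with its red dot at (304,193). The arm is clear of both. I'll zoom in next.

```bash
cat > h.py <<'E'
import numpy as np, cv2
from station import get_obs, camera
def cam(n):
    c=camera(n); c["R"]=cv2.Rodrigues(np.array(c["rvec"]))[0]; c["t"]=np.array(c["tvec"]).ravel(); return c
def ray(c,uv):
    p=cv2.undistortPoints(np.array([[uv]],float),c["intrinsics"],c["distortion"])[0,0]
    d=c["R"].T@np.array([p[0],p[1],1]); return -c["R"].T@c["t"], d
def onz(c,uv,z):
    o,d=ray(c,uv); return o+d*(z-o[2])/d[2]
def proj(c,P):
    return cv2.projectPoints(np.array(P,float).reshape(-1,1,3),np.array(c["rvec"]),np.array(c["tvec"]),c["intrinsics"],c["distortion"])[0][:,0]
def two(c1,u1,c2,u2):
    o1,d1=ray(c1,u1);o2,d2=ray(c2,u2)
    A=np.stack([d1,-d2],1);s=np.linalg.lstsq(A,o2-o1,rcond=None)[0]
    a=o1+s[0]*d1;b=o2+s[1]*d2; return (a+b)/2,np.linalg.norm(a-b)
def crop(c,x0,y0,x1,y1,k,name):
    cv2.imwrite(name,cv2.resize(c["color"][y0:y1,x0:x1,::-1],None,fx=k,fy=k,interpolation=cv2.INTER_CUBIC))
E
python3 - <<'E'
from h import *
s=cv2.imread("pics/side0.png")[:,:,::-1]; t=cv2.imread("pics/top0.png")[:,:,::-1]
a=cv2.resize(s[225:325,160:270,::-1],None,fx=3.6,fy=3.6,interpolation=cv2.INTER_CUBIC)
b=cv2.resize(s[165:225,250:310,::-1],None,fx=6,fy=6,interpolation=cv2.INTER_CUBIC)
cv2.imwrite("pics/s_z.png",np.hstack([a,b]))
a=cv2.resize(t[160:220,170:260,::-1],None,fx=4.4,fy=4.4,interpolation=cv2.INTER_CUBIC)
b=cv2.resize(t[160:220,285:375,::-1],None,fx=4.4,fy=4.4,interpolation=cv2.INTER_CUBIC)
cv2.imwrite("pics/t_z.png",np.hstack([a,b]))
E
```

```text
(no output)
```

View pics/s_z.png

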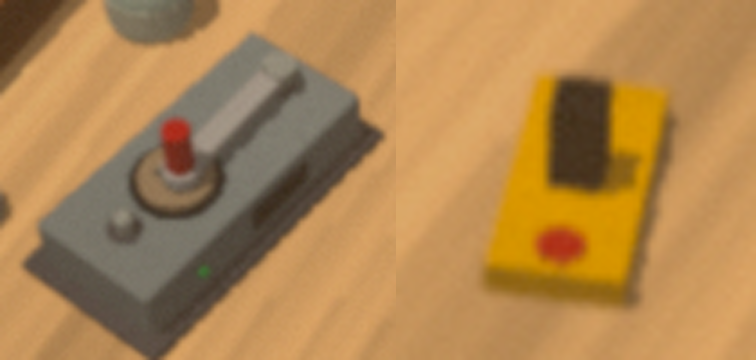

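View pics/t_z.png

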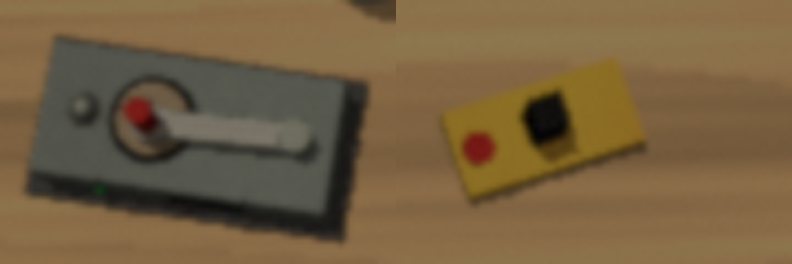

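The zooms show the stand with its pin towards world +y and the lever shut (knob over the slice). The cover lies flat with its red dot towards +y. Next I'll measure both in the two views.

```bash
cat > meas.py <<'E'
from h import *
def cen(m):
    n,l,st,ce=cv2.connectedComponentsWithStats(m.astype(np.uint8)); 
    i=1+np.argmax(st[1:,4]); return ce[i],st[i,4]
def roi(m,x0,y0,x1,y1):
    o=np.zeros_like(m);o[y0:y1,x0:x1]=m[y0:y1,x0:x1];return o
E
python3 - <<'E'
from meas import *
T=cam("top");S=cam("side")
R={"top":(285,160,375,220),"side":(250,165,310,225)}
K={"top":(170,160,260,220),"side":(160,225,270,325)}
for n,c in(("top",T),("side",S)):
    h=cv2.cvtColor(c["color"],cv2.COLOR_RGB2HSV).astype(int); H,Sa,V=h[...,0],h[...,1],h[...,2]
    yel=roi((H>20)&(H<30)&(Sa>200)&(V>110),*R[n]); red=roi(((H<6)|(H>172))&(Sa>170)&(V>90),*R[n])
    full=cv2.morphologyEx((yel|red).astype(np.uint8),cv2.MORPH_CLOSE,np.ones((3,3)))
    print(n,"yel",cen(yel),"red",cen(red),onz(c,cen(red)[0],.016))
    blk=roi(V<50,*R[n]); print(" blk",cen(blk))
    kr=roi(((H<8)|(H>172))&(Sa>150)&(V>80),*K[n]); print(" knob",cen(kr), onz(c,cen(kr)[0],.083))
    # yellow quad
    cnt=max(cv2.findContours(full,0,2)[0],key=cv2.contourArea); 
    r=cv2.minAreaRect(cnt); b=cv2.boxPoints(r); print(b.round(1).tolist()); print(np.array([onz(c,p,.016)[:2] for p in b]).round(4).tolist())
print(two(T,cen(roi(((lambda q:(((q[...,0]<6)|(q[...,0]>172))&(q[...,1]>170)&(q[...,2]>90)))(cv2.cvtColor(T["color"],cv2.COLOR_RGB2HSV))),*R["top"]))[0],S,cen(roi(((lambda q:(((q[...,0]<6)|(q[...,0]>172))&(q[...,1]>170)&(q[...,2]>90)))(cv2.cvtColor(S["color"],cv2.COLOR_RGB2HSV))),*R["side"]))[0]))
# hand-read points from zooms
s=lambda u,v:(160+(u+.5)/3.6-.5,225+(v+.5)/3.6-.5)
t=lambda u,v:(170+(u+.5)/4.4-.5,160+(v+.5)/4.4-.5)
for nm,a,b in (("pin",t(84,105),s(122,220)),("knobtop",t(136,106),s(176,127)),("hinge",t(293,136),s(283,68)),("slice",t(152,118),s(176,180)),("cTL",t(57,38),s(42,228)),("cBL",t(33,172),s(146,300)),("cTR",t(345,82),s(255,36)),("cBR",t(326,212),s(357,100))):
    P,e=two(T,a,S,b); print(nm,P.round(4),round(e,4),"top@z",onz(T,a,.045)[:2].round(4),"side@z",onz(S,b,.045)[:2].round(4))
print("pin top@.057",onz(T,t(84,105),.057),onz(S,s(122,220),.057))
E
```

```text
Traceback (most recent call last):
  File "meas.py", line 4, in cen
    i=1+np.argmax(st[1:,4]); return ce[i],st[i,4]
        ~~~~~~~~~^^^^^^^^^^
ValueError: attempt to get argmax of an empty sequence
```

```bash
cat > run1.py <<'E'
from meas import *
T=cam("top");S=cam("side")
R={"top":(285,160,375,220),"side":(250,165,310,225)}
K={"top":(170,160,260,220),"side":(160,225,270,325)}
D={}
for n,c in(("top",T),("side",S)):
    a=c["color"].astype(int); r,g,b=a[...,0],a[...,1],a[...,2]
    red=roi((r>80)&(r>2.2*g)&(r>2.2*b),*R[n]); yel=roi((r>60)&(g>.5*r)&(b<.35*r),*R[n]); kr=roi((r>80)&(r>2.2*g),*K[n]); blk=roi((a.max(2)<50),*R[n])
    full=cv2.morphologyEx((yel|red|blk).astype(np.uint8),cv2.MORPH_CLOSE,np.ones((3,3)))
    D[n]=dict(red=cen(red)[0],k=cen(kr)[0])
    print(n,"yel",cen(yel),"red",cen(red),onz(c,cen(red)[0],.016).round(4)," blk",cen(blk)," knob",cen(kr), onz(c,cen(kr)[0],.083).round(4))
    cnt=max(cv2.findContours(full,0,2)[0],key=cv2.contourArea); 
    bx=cv2.boxPoints(cv2.minAreaRect(cnt)); print(bx.round(1).tolist()); print(np.array([onz(c,p,.016)[:2] for p in bx]).round(4).tolist())
print("dot",two(T,D["top"]["red"],S,D["side"]["red"]))
s=lambda u,v:(160+(u+.5)/3.6-.5,225+(v+.5)/3.6-.5)
t=lambda u,v:(170+(u+.5)/4.4-.5,160+(v+.5)/4.4-.5)
for nm,a,b in (("pin",t(84,105),s(122,220)),("knobtop",t(136,106),s(176,127)),("hinge",t(293,136),s(283,68)),("slice",t(152,118),s(176,180)),("cTL",t(57,38),s(42,228)),("cBL",t(33,172),s(146,300)),("cTR",t(345,82),s(255,36)),("cBR",t(326,212),s(357,100))):
    P,e=two(T,a,S,b); print(nm,P.round(4),round(e,4),"top@z",onz(T,a,.045)[:2].round(4),"side@z",onz(S,b,.045)[:2].round(4))
print("pin top@.057",onz(T,t(84,105),.057),onz(S,s(122,220),.057))
E
python3 run1.py
```

```text
top yel (array([318.35656836, 188.91823056]), np.int32(746)) red (array([303.29032258, 193.29032258]), np.int32(31)) [ 0.5954 -0.1245  0.016 ]  blk (array([318.725, 186.8  ]), np.int32(80))  knob (array([200.76923077, 184.69230769]), np.int32(26)) [0.6129 0.1622 0.083 ]
[[294.6000061035156, 185.8000030517578], [334.5, 172.5], [341.0, 192.0], [301.1000061035156, 205.3000030517578]]
[[0.6183, -0.0998], [0.6555, -0.2183], [0.5966, -0.2346], [0.56, -0.117]]Traceback (most recent call last):
  File "run1.py", line 11, in <module>
    print(n,"yel",cen(yel),"red",cen(red),onz(c,cen(red)[0],.016).round(4)," blk",cen(blk)," knob",cen(kr), onz(c,cen(kr)[0],.083).round(4))
                                                                                  ~~~^^^^^
  File "meas.py", line 4, in cen
    i=1+np.argmax(st[1:,4]); return ce[i],st[i,4]
        ~~~~~~~~~^^^^^^^^^^
    return _wrapfunc(a, 'argmax', axis=axis, out=out, **kwds)
    return bound(*args, **kwds)
ValueError: attempt to get argmax of an empty sequence
```

```bash
sed -i 's/(a.max(2)<50)/(a.max(2)<75)/' run1.py; python3 run1.py
```

```text
top yel (array([318.42876344, 188.93145161]), np.int32(744)) red (array([303.29032258, 193.29032258]), np.int32(31)) [ 0.5954 -0.1245  0.016 ]  blk (array([318.70707071, 186.92929293]), np.int32(99))  knob (array([200.76923077, 184.69230769]), np.int32(26)) [0.6129 0.1622 0.083 ]
[[294.3999938964844, 185.1999969482422], [335.29998779296875, 172.5], [341.5, 192.5], [300.70001220703125, 205.1999969482422]]
[[0.6202, -0.0994], [0.6555, -0.2205], [0.595, -0.2359], [0.5603, -0.1157]]
side yel (array([279.85286104, 197.76430518]), np.int32(734)) red (array([276.96428571, 205.21428571]), np.int32(28)) [ 0.5986 -0.1248  0.016 ]  blk (array([280.04761905, 186.84761905]), np.int32(105))  knob (array([208.54666667, 264.49333333]), np.int32(75)) [0.6124 0.1606 0.083 ]
[[263.20001220703125, 212.3000030517578], [272.20001220703125, 174.10000610351562], [296.20001220703125, 179.6999969482422], [287.20001220703125, 218.0]]
[[0.6171, -0.0861], [0.6652, -0.2252], [0.5981, -0.2352], [0.5557, -0.0968]]
dot (array([ 0.59663214, -0.12403547,  0.01704155]), np.float64(0.0029568818774303907))
pin [0.6252 0.2029 0.0506] 0.0013 top@z [0.6259 0.2039] side@z [0.6288 0.1999]
knobtop [0.6119 0.1599 0.0979] 0.0009 top@z [0.6244 0.1701] side@z [0.639  0.1255]
hinge [0.5978 0.0662 0.0625] 0.0014 top@z [0.6021 0.0682] side@z [0.6056 0.0532]
slice [0.6166 0.1598 0.0449] 0.0007 top@z [0.6162 0.1596] side@z [0.6168 0.1599]
cTL [0.6721 0.2234 0.0376] 0.0022 top@z [0.6712 0.2221] side@z [0.6668 0.2271]
cBL [0.585  0.2378 0.0415] 0.0042 top@z [0.5823 0.2362] side@z [0.5856 0.24  ]
cTR [0.6382 0.0344 0.0399] 0.0006 top@z [0.6372 0.0341] side@z [0.6352 0.0382]
cBR [0.5541 0.0483 0.0369] 0.0021 top@z [0.5517 0.0473] side@z [0.5518 0.0543]
pin top@.057 [0.62311421 0.20123752 0.057     ] [0.62263315 0.20660496 0.057     ]
```

```bash
cat >> h.py <<'E'
from scipy.spatial.transform import Rotation as Ro
def row(x,y,z,yawdeg):
    o=get_obs(); R0=Ro.from_euler("xyz",o["eef_rot"]); R1=Ro.from_euler("xyz",[np.pi,0,np.radians(yawdeg)])
    rv=(R0.inv()*R1).as_rotvec()/(np.pi/2); d=R0.inv().apply(np.array([x,y,z])-o["ee_pos"])/.5
    print((x,y,z,yawdeg),rv.round(4).tolist(),d.round(4).tolist())
def st():
    o=get_obs(); print("t",round(o["time_s"],2),"pos",o["ee_pos"].round(4),"rpy",np.degrees(o["eef_rot"]).round(2),"F",o["force"].round(1),"M",o["moment"].round(2),"w",round(o["grip_width"],4),"q",o["qpos"].round(2))
E
python3 - <<'E'
from h import *
row(.40,.33,.2,122); S=cam("side");T=cam("top")
print("spray",onz(S,(127,365),0),onz(T,(133,186),0.0), "jar",onz(T,(253,140),.07))
E
```

```text
(0.4, 0.33, 0.2, 122) [-0.0001, 0.0, 0.4931] [-0.622, -0.2701, 0.0108]
spray [0.6598266  0.40106017 0.        ] [0.63239835 0.37860039 0.        ] jar [0.74264632 0.01694243 0.07      ]
```

servo_tool(moves=[[[0,0,0.08,-0.08,-0.035,0,0.2],[0,0,0.16,-0.16,-0.07,0,0.52],[0,0,0.23,-0.23,-0.1,0,0.52],[0,0,0.3,-0.31,-0.135,0,0.52],[0,0,0.37,-0.39,-0.17,0,0.52],[0,0,0.43,-0.47,-0.2,0,0.52],[0,0,0.49,-0.54,-0.235,0,0.52],[0,0,0.49,-0.62,-0.27,0,0.52],[0,0,0.49,-0.62,-0.27,0,0.52],[0,0,0.49,-0.62,-0.27,0,0.52]]])

```text
time_s: 1.33
ee_pos: [0.4005, 0.3288, 0.2053]
eef_rot: [-3.141, 0.0, 2.131]
force: [-0.3, 0.3, 0.0]
grip_width: 0.0449
```

```bash
python3 - <<'E'
from h import *
st(); row(.613,.16,.15,79.3)
E
```

```text
t 1.33 pos [0.4005 0.3288 0.2053] rpy [-1.7999e+02  1.0000e-02  1.2208e+02] F [-0.3  0.3  0. ] M [-0.05  0.04 -0.02] w 0.0449 q [ 0.62  0.23  1.61 -0.    1.3   0.06]
(0.613, 0.16, 0.15, 79.3) [-0.0001, 0.0001, 0.4754] [-0.5118, 0.1807, 0.1106]
```

servo_tool(moves=[[[0,0,0.08,-0.085,0.03,0,0.52],[0,0,0.16,-0.17,0.06,0,0.52],[0,0,0.24,-0.255,0.09,0.02,0.52],[0,0,0.32,-0.34,0.12,0.04,0.52],[0,0,0.4,-0.43,0.15,0.07,0.52],[0,0,0.475,-0.512,0.181,0.1,0.52],[0,0,0.475,-0.512,0.181,0.11,0.52],[0,0,0.475,-0.512,0.181,0.11,0.52],[0,0,0.475,-0.512,0.181,0.11,0.52]]])

```text
time_s: 2.08
ee_pos: [0.6128, 0.1604, 0.149]
eef_rot: [-3.139, 0.001, 1.384]
force: [0.3, 0.3, 0.9]
grip_width: 0.0453
```

```bash
python3 - <<'E'
from h import *
st(); row(.613,.16,.068,79.3)
S=cam("side");T=cam("top")
a=cv2.resize(S["color"][175:335,130:290,::-1],None,fx=3,fy=3,interpolation=cv2.INTER_CUBIC)
cv2.imwrite("pics/s1.png",a)
crop(T,150,120,290,250,4,"pics/t1.png")
E
```

```text
t 2.08 pos [0.6128 0.1604 0.149 ] rpy [-1.7987e+02  5.0000e-02  7.9330e+01] F [0.3 0.3 0.9] M [-0.04  0.1   0.01] w 0.0453 q [0.2  0.53 1.33 0.   1.28 0.38]
(0.613, 0.16, 0.068, 79.3) [-0.0014, 0.0005, 0.0003] [-0.0005, 0.0009, 0.1619]
```

View pics/s1.png

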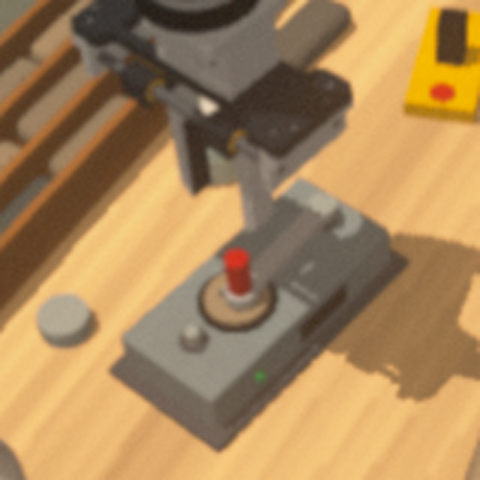

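The side view shows the open fingers straight above the red knob (crop 236,258), which fits the measured position, so I'll go down around it.

servo_tool(moves=[[[0,0,0,0,0,0.04,0.52],[0,0,0,0,0,0.08,0.52],[0,0,0,0,0,0.11,0.52],[0,0,0,0,0,0.14,0.52],[0,0,0,0,0,0.162,0.52],[0,0,0,0,0,0.162,0.52],[0,0,0,0,0,0.162,0.52]]])

```text
time_s: 2.77
ee_pos: [0.6122, 0.1625, 0.0704]
eef_rot: [3.141, -0.0, 1.388]
force: [-0.6, 0.1, 0.3]
grip_width: 0.0454
```

```bash
python3 - <<'E'
from h import *
st()
for a in (12,25,38,51,64):
    th=np.radians(79.0+a); row(.598+.095*np.cos(th),.0665+.095*np.sin(th),.068,79.3+a)
S=cam("side")
cv2.imwrite("pics/s2.png",cv2.resize(S["color"][175:335,130:290,::-1],None,fx=3,fy=3,interpolation=cv2.INTER_CUBIC))
E
```

```text
t 2.77 pos [0.6122 0.1625 0.0704] rpy [ 1.7998e+02 -2.0000e-02  7.9510e+01] F [-0.6  0.1  0.3] M [-0.07  0.05  0.  ] w 0.0454 q [0.2  0.61 1.4  0.   1.13 0.38]
(np.float64(0.596342021388458), np.float64(0.1614855310398572), 0.068, 91.3) [0.0003, -0.0002, -0.131] [-0.0077, -0.0308, 0.0048]
(np.float64(0.5750174199180316), np.float64(0.15867809399621968), 0.068, 104.3) [0.0003, -0.0001, -0.2755] [-0.021, -0.0717, 0.0048]
(np.float64(0.554870902524743), np.float64(0.15114561979789495), 0.068, 117.3) [0.0003, -0.0001, -0.4199] [-0.0431, -0.1086, 0.0048]
(np.float64(0.5369351770797788), np.float64(0.1392742220963029), 0.068, 130.3) [0.0003, -0.0001, -0.5644] [-0.073, -0.1396, 0.0048]
(np.float64(0.5221296265455071), np.float64(0.12367242719944457), 0.068, 143.3) [0.0003, -0.0, -0.7088] [-0.1091, -0.163, 0.0047]
```

View pics/s2.png

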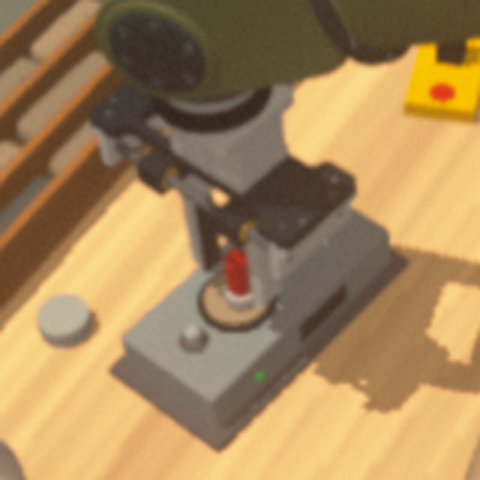

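The knob (crop 237,272) is between the fingers. Next I'll swing the lever along the arc.

servo_tool(moves=[[[0,0,-0.066,-0.003,-0.015,0.004,0.52],[0,0,-0.131,-0.008,-0.031,0.004,0.52],[0,0,-0.2,-0.014,-0.051,0.004,0.52],[0,0,-0.275,-0.021,-0.072,0.004,0.52],[0,0,-0.347,-0.031,-0.09,0.004,0.52],[0,0,-0.42,-0.043,-0.109,0.004,0.52],[0,0,-0.49,-0.057,-0.125,0.004,0.52],[0,0,-0.564,-0.073,-0.14,0.004,0.52],[0,0,-0.636,-0.09,-0.152,0.004,0.52],[0,0,-0.709,-0.109,-0.163,0.004,0.52],[0,0,-0.709,-0.109,-0.163,0.004,0.52]]])

```text
time_s: 3.73
ee_pos: [0.5224, 0.1231, 0.0703]
eef_rot: [3.139, 0.002, 2.507]
force: [0.0, -0.1, 0.5]
grip_width: 0.0452
```

```bash
python3 - <<'E'
from h import *
st()
for a in (76,89,98,105):
    th=np.radians(79.0+a); row(.598+.095*np.cos(th),.0665+.095*np.sin(th),.068,79.3+a)
S=cam("side")
cv2.imwrite("pics/s3.png",cv2.resize(S["color"][175:335,130:290,::-1],None,fx=3,fy=3,interpolation=cv2.INTER_CUBIC))
E
```

```text
t 3.73 pos [0.5224 0.1231 0.0703] rpy [1.7985e+02 1.3000e-01 1.4361e+02] F [ 0.  -0.1  0.5] M [-0.09  0.01  0.02] w 0.0452 q [ 0.16  0.42  1.7   0.    1.02 -0.77]
(np.float64(0.5119007602315182), np.float64(0.10664873486536645), 0.068, 155.3) [0.0015, 0.0016, -0.1299] [-0.0026, -0.0389, 0.0044]
(np.float64(0.5050759779302885), np.float64(0.08625161062768713), 0.068, 168.3) [0.0013, 0.0018, -0.2743] [-0.0158, -0.0799, 0.0043]
(np.float64(0.5031301941983155), np.float64(0.07147191584307966), 0.068, 177.3) [0.0011, 0.0019, -0.3743] [-0.0302, -0.106, 0.0043]
(np.float64(0.5032314152253167), np.float64(0.0598731349943081), 0.068, 184.3) [0.001, 0.002, -0.4521] [-0.0441, -0.1245, 0.0043]
```

View pics/s3.png

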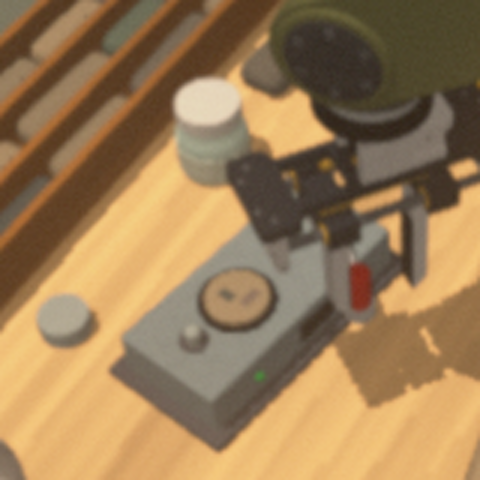

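The lever is following; the knob is at crop (359,285), against the trailing finger. I'll continue to just short of the end stop.

servo_tool(moves=[[[0,0,-0.065,-0.001,-0.019,0.004,0.52],[0,0,-0.13,-0.003,-0.039,0.004,0.52],[0,0,-0.2,-0.008,-0.06,0.004,0.52],[0,0,-0.274,-0.016,-0.08,0.004,0.52],[0,0,-0.325,-0.022,-0.093,0.004,0.52],[0,0,-0.374,-0.03,-0.106,0.004,0.52],[0,0,-0.415,-0.037,-0.116,0.004,0.52],[0,0,-0.45,-0.044,-0.124,0.004,0.52],[0,0,-0.45,-0.044,-0.124,0.004,0.52],[0,0,-0.45,-0.044,-0.124,0.004,0.52]]])

```text
time_s: 4.62
ee_pos: [0.504, 0.061, 0.0686]
eef_rot: [3.141, 0.004, -3.083]
force: [0.4, -0.6, 0.8]
grip_width: 0.045
```

```bash
python3 - <<'E'
from h import *
st()
S=cam("side");T=cam("top")
cv2.imwrite("pics/s4.png",cv2.resize(S["color"][175:335,130:290,::-1],None,fx=3,fy=3,interpolation=cv2.INTER_CUBIC))
E
```

```text
t 4.62 pos [0.504  0.061  0.0686] rpy [ 179.97    0.26 -176.62] F [ 0.4 -0.6  0.8] M [0.03 0.02 0.  ] w 0.045 q [ 0.05  0.37  1.78  0.    0.99 -1.58]
```

View pics/s4.png

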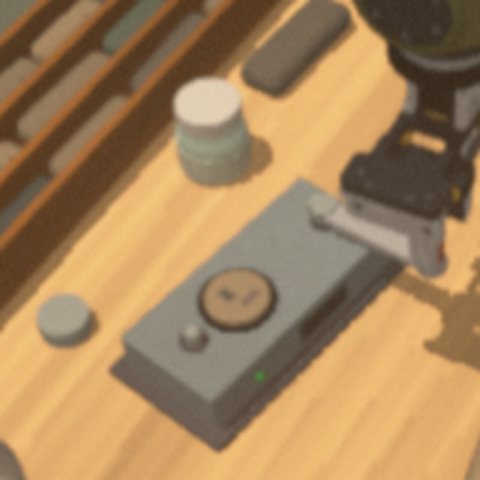

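The lever bar now points across the stand, with the knob at about crop (440,250), so it looks open. I'll lift off and measure the lever angle, stand pose and cover.

servo_tool(moves=[[[0,0,0,0,0,-0.05,0.52],[0,0,0,0,0,-0.12,0.52],[0,0,0,0,0,-0.2,0.52],[0,0,0.05,0.05,0.05,-0.22,0.3],[0,0,0.12,0.1,0.12,-0.22,0],[0,0,0.2,0.15,0.18,-0.22,0],[0,0,0.28,0.2,0.25,-0.22,0],[0,0,0.28,0.2,0.25,-0.22,0]]])

```text
time_s: 5.38
ee_pos: [0.3935, 0.1825, 0.1784]
eef_rot: [3.139, 0.004, 2.755]
force: [0.9, -0.6, 0.6]
grip_width: 0.0752
```

```bash
python3 - <<'E'
from h import *
st()
S=cam("side");T=cam("top")
np.savez("pics/c.npz",S=S["color"],T=T["color"])
cv2.imwrite("pics/s5.png",S["color"][:,:,::-1]);cv2.imwrite("pics/t5.png",T["color"][:,:,::-1])
a=cv2.resize(S["color"][225:325,160:270,::-1],None,fx=5,fy=5,interpolation=cv2.INTER_CUBIC)
cv2.imwrite("pics/s5z.png",a)
crop(T,170,160,270,240,7,"pics/t5z.png")
E
```

```text
t 5.38 pos [0.3935 0.1825 0.1784] rpy [179.83   0.2  157.86] F [ 0.9 -0.6  0.6] M [-0.09  0.07 -0.07] w 0.0752 q [ 0.35  0.06  1.87 -0.    1.21 -0.83]
```

View pics/s5z.png

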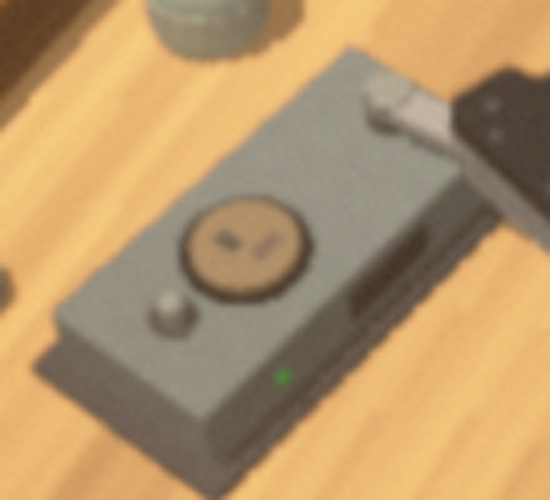

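View pics/t5z.png

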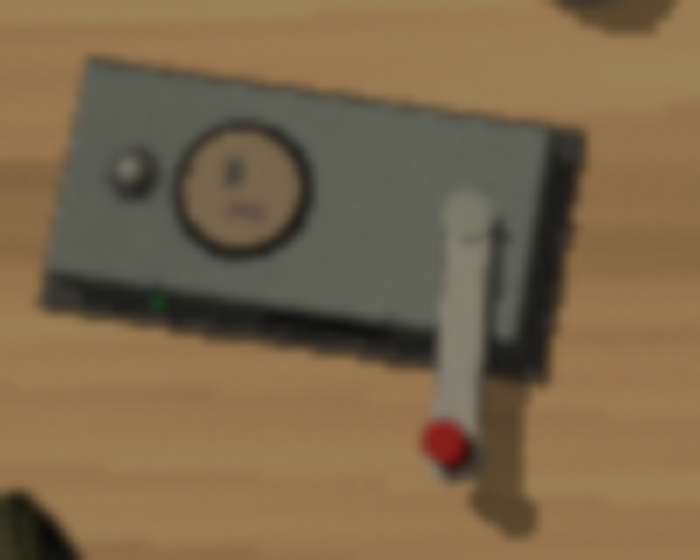

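View pics/t5.png

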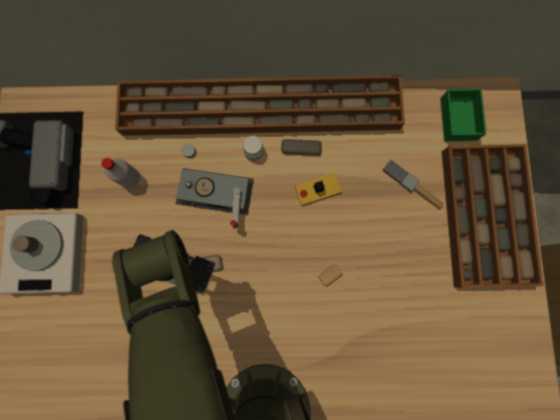

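The lever is open (top zoom: hinge (468,215), knob (445,441)) and the slice and pin are visible at (244,190) and (134,170). Now I'll compute the stand pose.

```bash
cat > run2.py <<'E'
from meas import *
T=cam("top");S=cam("side")
# slice
out={}
for n,c,bx in(("top",T,(195,175,216,199)),("side",S,(194,262,226,288))):
    a=c["color"].astype(int); m=roi((a[...,0]>1.22*a[...,2]),*bx)
    m=cv2.morphologyEx(m.astype(np.uint8),cv2.MORPH_CLOSE,np.ones((3,3)))
    cnt=max(cv2.findContours(m,0,2)[0],key=cv2.contourArea); e=cv2.fitEllipse(cnt); out[n]=e[0]
    print(n,"slice",e, onz(c,e[0],.051).round(4))
print("slice3d",two(T,out["top"],S,out["side"]))
t=lambda u,v:(170+(u+.5)/7-.5,160+(v+.5)/7-.5); s=lambda u,v:(160+(u+.5)/5-.5,225+(v+.5)/5-.5)
kn,_=two(T,t(445,438),T,t(445,438)) if 0 else (None,0)
k=onz(T,t(445,440),.097);h=onz(T,t(468,213),.063);print("knob",k,"hinge@.063",h,"lever deg",np.degrees(np.arctan2(*(k-h)[[1,0]])))
for nm,a,b in(("pin",t(133,170),s(171,299)),("hinge",t(468,213),s(385,95))):
    print(nm,two(T,a,S,b),onz(T,a,.059 if nm=="pin" else .063).round(4),onz(S,b,.059 if nm=="pin" else .063).round(4))
# top-face corners
L=[t(92,60),t(550,127),t(517,345),t(48,270)]
q=np.array([onz(T,p,.045)[:2] for p in L]);print("topcorn",q.round(4).tolist(),q.mean(0))
L=[s(350,47),s(472,170),s(203,420),s(57,315)]
q=np.array([onz(S,p,.045)[:2] for p in L]);print("sidecorn",q.round(4).tolist())
E
python3 run2.py
```

```text
top slice ((203.9622802734375, 186.5865478515625), (17.732912063598633, 18.193330764770508), 53.207862854003906) [0.6144 0.1591 0.051 ]
side slice ((207.6806640625, 275.541748046875), (21.818878173828125, 28.905920028686523), 65.02933502197266) [0.6141 0.1664 0.051 ]
slice3d (array([0.6173543 , 0.16103639, 0.04234781]), np.float64(0.002063118343470345))
knob [0.50385929 0.07165229 0.097     ] hinge@.063 [0.59985124 0.06572962 0.063     ] lever deg 176.46934832376704
pin (array([0.62354614, 0.20239399, 0.05553009]), np.float64(0.0024539398203280898)) [0.6216 0.2012 0.059 ] [0.6231 0.2046 0.059 ]
hinge (array([0.60091046, 0.06617327, 0.06011714]), np.float64(0.0009269873478999814)) [0.5999 0.0657 0.063 ] [0.6    0.0683 0.063 ]
topcorn [[0.6715, 0.2217], [0.6388, 0.0338], [0.5487, 0.0481], [0.584, 0.2382]] [0.61074452 0.1354135 ]
sidecorn [[0.638, 0.0375], [0.5525, 0.0749], [0.5847, 0.2413], [0.6679, 0.2267]]
```

```bash
python3 - <<'E'
from h import *
st(); row(.5,-.0,.16,130); row(.609,-.168,.12,106)
E
```

```text
t 5.58 pos [0.3963 0.1798 0.1782] rpy [179.86   0.23 158.34] F [-0.2  0.4  0.3] M [ 0.   -0.03  0.04] w 0.0907 q [ 0.34  0.07  1.86 -0.    1.21 -0.85]
(0.5, -0.0, 0.16, 130) [0.0021, 0.0021, 0.3149] [-0.3254, -0.2578, 0.0371]
(0.609, -0.168, 0.12, 106) [0.0026, 0.0017, 0.5815] [-0.6517, -0.4898, 0.1178]
```

servo_tool(moves=[[[0,0,0.06,-0.06,-0.045,0,0.36],[0,0,0.12,-0.12,-0.09,0,0.36],[0,0,0.18,-0.18,-0.135,0,0.36],[0,0,0.24,-0.24,-0.18,0,0.36],[0,0,0.31,-0.31,-0.23,0,0.36],[0,0,0.38,-0.38,-0.285,0,0.36],[0,0,0.45,-0.45,-0.34,0.03,0.36],[0,0,0.52,-0.52,-0.39,0.06,0.36],[0,0,0.58,-0.59,-0.44,0.09,0.36],[0,0,0.58,-0.652,-0.49,0.118,0.36],[0,0,0.58,-0.652,-0.49,0.118,0.36],[0,0,0.58,-0.652,-0.49,0.118,0.36]]])

```text
time_s: 6.58
ee_pos: [0.609, -0.1728, 0.1169]
eef_rot: [3.14, -0.001, 1.848]
force: [-0.1, -0.1, -0.8]
grip_width: 0.0601
```

```bash
python3 - <<'E'
from h import *
st(); row(.609,-.168,.07,106); row(.609,-.168,.02,106)
S=cam("side"); crop(S,220,110,360,240,4,"pics/s6.png")
E
```

```text
t 6.58 pos [ 0.609  -0.1728  0.1169] rpy [ 1.7990e+02 -5.0000e-02  1.0589e+02] F [-0.1 -0.1 -0.8] M [-0.01  0.07 -0.04] w 0.0601 q [-0.34  0.56  1.36  0.    1.22 -0.61]
(0.609, -0.168, 0.07, 106) [0.0011, -0.0006, -0.0012] [0.0092, 0.0025, 0.0938]
(0.609, -0.168, 0.02, 106) [0.0011, -0.0006, -0.0012] [0.0091, 0.0023, 0.1938]
```

View pics/s6.png

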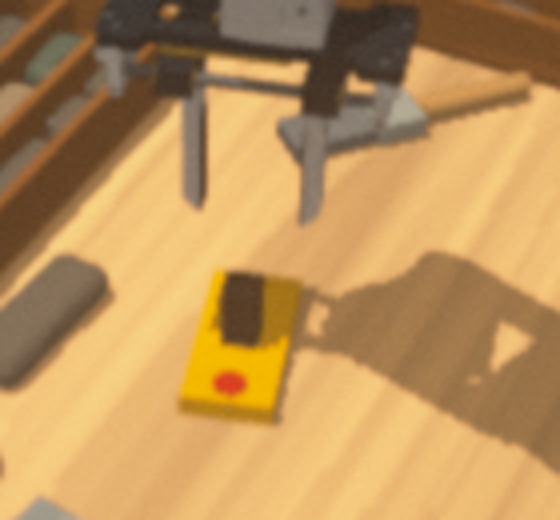

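The cover (grip at crop (242,308), dot at (230,383)) lies below the open fingers, with one finger on each side of the grip along the cover's x. I'll lower to the grasp height.

servo_tool(moves=[[[0,0,0,0.005,0.001,0.04,0.36],[0,0,0,0.009,0.002,0.08,0.36],[0,0,0,0.009,0.002,0.094,0.36],[0,0,0,0.009,0.002,0.12,0.36],[0,0,0,0.009,0.002,0.15,0.36],[0,0,0,0.009,0.002,0.175,0.36],[0,0,0,0.009,0.002,0.194,0.36],[0,0,0,0.009,0.002,0.194,0.36],[0,0,0,0.009,0.002,0.194,0.36]]])

```text
time_s: 7.38
ee_pos: [0.6087, -0.1661, 0.0211]
eef_rot: [3.139, -0.001, 1.849]
force: [-0.0, 0.4, -0.6]
grip_width: 0.0602
```

```bash
python3 - <<'E'
from h import *
st(); row(.609,-.168,.02,106)
S=cam("side"); crop(S,240,130,340,230,6,"pics/s7.png")
T=cam("top"); crop(T,270,140,380,220,6,"pics/t7.png")
E
```

```text
t 7.38 pos [ 0.6087 -0.1661  0.0211] rpy [ 1.7987e+02 -5.0000e-02  1.0597e+02] F [-0.   0.4 -0.6] M [-0.11  0.06  0.01] w 0.0602 q [-0.33  0.67  1.43  0.    1.04 -0.61]
(0.609, -0.168, 0.02, 106) [0.0015, -0.0006, -0.0004] [-0.0038, -0.0004, 0.0021]
```

View pics/s7.png

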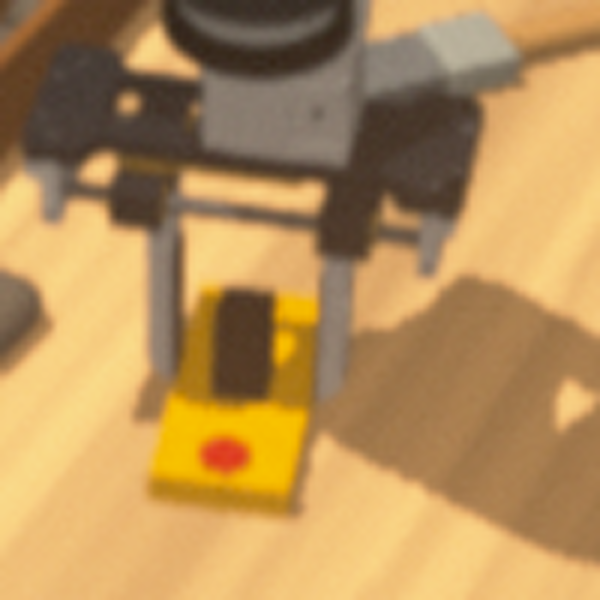

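View pics/t7.png

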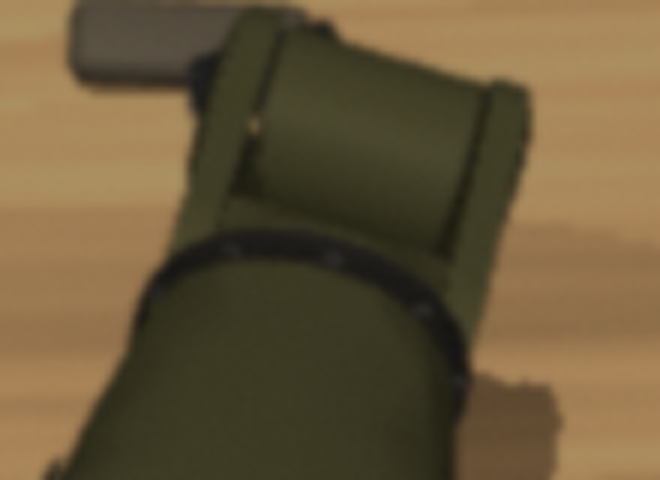

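The fingers straddle the grip (crop (244,345)) with the tips just above the plate. The arm hides the cover from the top camera here. I'll close on the grip.

servo_tool(moves=[[[0,0,0,-0.002,0,0.002,0.6],[0,0,0,-0.002,0,0.002,0.8],[0,0,0,-0.002,0,0.002,1],[0,0,0,-0.002,0,0.002,1],[0,0,0,-0.002,0,0.002,1],[0,0,0,-0.002,0,0.002,1],[0,0,0,-0.002,0,0.002,1],[0,0,0,-0.002,0,0.002,1]]], squeeze=45)

```text
time_s: 8.15
ee_pos: [0.6095, -0.1672, 0.0211]
eef_rot: [3.138, 0.0, 1.849]
force: [1.3, 0.0, 1.1]
grip_width: 0.0236
```

```bash
python3 - <<'E'
from h import *
st(); row(.609,-.168,.13,106)
E
```

```text
t 8.15 pos [ 0.6095 -0.1672  0.0211] rpy [1.7978e+02 1.0000e-02 1.0597e+02] F [1.3 0.  1.1] M [-0.05  0.04 -0.04] w 0.0236 q [-0.33  0.67  1.43  0.    1.04 -0.61]
(0.609, -0.168, 0.13, 106) [0.0025, 0.0001, -0.0004] [-0.0013, -0.0006, -0.2179]
```

```bash
cat > dot.py <<'E'
from meas import *
def dot(c,z,bx):
    a=c["color"].astype(int); r,g,b=a[...,0],a[...,1],a[...,2]
    m=roi((r>80)&(r>2.2*g)&(r>2.2*b),*bx); p,n=cen(m); return p,n,onz(c,p,z)
E
python3 - <<'E'
from dot import *
S=cam("side"); print(dot(S,.016,(250,165,310,225))); st()
E
```

```text
(array([277.25      , 205.32142857]), np.int32(28), array([ 0.59780435, -0.12478565,  0.016     ]))
t 8.2 pos [ 0.6095 -0.1672  0.0211] rpy [179.78   0.   105.96] F [0.8 0.4 2.5] M [-0.06  0.06 -0.04] w 0.0238 q [-0.33  0.67  1.43  0.    1.04 -0.61]
```

servo_tool(moves=[[[0,0,0,0,0,-0.03,1],[0,0,0,0,0,-0.07,1],[0,0,0,0,0,-0.12,1],[0,0,0,0,0,-0.17,1],[0,0,0,0,0,-0.22,1],[0,0,0,0,0,-0.22,1]]])

```text
time_s: 8.7
ee_pos: [0.6107, -0.1679, 0.136]
eef_rot: [3.132, 0.004, 1.849]
force: [-0.2, -0.4, -1.5]
grip_width: 0.0238
```

```bash
python3 - <<'E'
from dot import *
st(); S=cam("side"); o=get_obs(); z=o["ee_pos"][2]-.0211+.016; print(dot(S,z,(230,100,340,225)))
crop(S,220,90,340,220,4,"pics/s8.png")
row(.6,.0,.14,92); row(.615,.159,.14,80)
E
```

```text
t 8.7 pos [ 0.6107 -0.1679  0.136 ] rpy [179.46   0.23 105.97] F [-0.2 -0.4 -1.5] M [-0.08  0.02  0.01] w 0.0238 q [-0.33  0.54  1.35  0.    1.24 -0.61]
(array([277.39393939, 170.15151515]), np.int32(33), array([ 0.6012436 , -0.1290083 ,  0.12784316]))
(0.6, 0.0, 0.14, 92) [0.0045, 0.0009, 0.1552] [0.3277, 0.0733, -0.0143]
(0.615, 0.159, 0.14, 80) [0.0046, 0.0004, 0.2885] [0.6252, 0.1896, -0.0142]
```

View pics/s8.png

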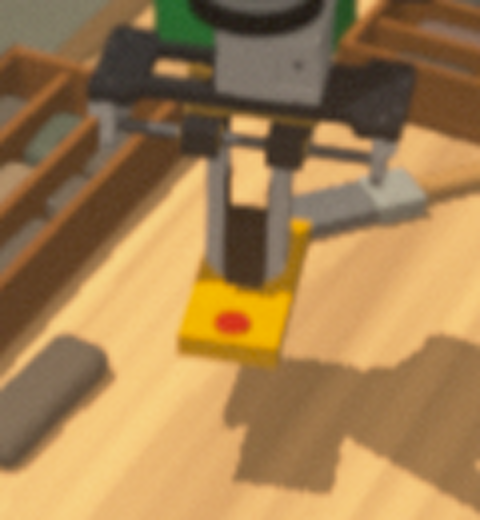

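The cover is held level, with the dot at crop (232,322). I'll carry it to above the stand.

servo_tool(moves=[[[0.005,0,0.03,0.06,0.015,-0.01,1],[0.005,0,0.06,0.12,0.03,-0.014,1],[0.005,0,0.09,0.185,0.045,-0.014,1],[0.005,0,0.12,0.25,0.062,-0.014,1],[0.005,0,0.15,0.32,0.085,-0.014,1],[0.005,0,0.18,0.39,0.11,-0.014,1],[0.005,0,0.21,0.46,0.135,-0.014,1],[0.005,0,0.24,0.52,0.155,-0.014,1],[0.005,0,0.27,0.58,0.175,-0.014,1],[0.005,0,0.288,0.625,0.19,-0.014,1],[0.005,0,0.288,0.625,0.19,-0.014,1],[0.005,0,0.288,0.625,0.19,-0.014,1]]])

```text
time_s: 9.75
ee_pos: [0.6143, 0.1598, 0.1376]
eef_rot: [-3.138, 0.002, 1.399]
force: [-0.5, -1.3, -2.7]
grip_width: 0.0236
```

```bash
python3 - <<'E'
from dot import *
st(); S=cam("side"); o=get_obs(); z=o["ee_pos"][2]-.0211+.016; print(dot(S,z,(130,150,300,300)))
th=np.radians(80);print("pred",o["ee_pos"]+.045*np.array([np.cos(th),np.sin(th),0]))
crop(S,130,150,290,310,3,"pics/s9.png")
row(.615,.159,.095,80)
E
```

```text
t 9.75 pos [0.6143 0.1598 0.1376] rpy [-1.7981e+02  1.1000e-01  8.0180e+01] F [-0.5 -1.3 -2.7] M [-0.1   0.05 -0.02] w 0.0236 q [ 0.2   0.55  1.33 -0.    1.27  0.37]
(array([273.37662338, 255.        ]), np.int32(77), array([0.48601492, 0.1110248 , 0.13288238]))
pred [0.62235803 0.20306288 0.13798238]
(0.615, 0.159, 0.095, 80) [-0.0018, 0.0012, 0.0012] [0.0008, 0.0011, 0.086]
```

View pics/s9.png

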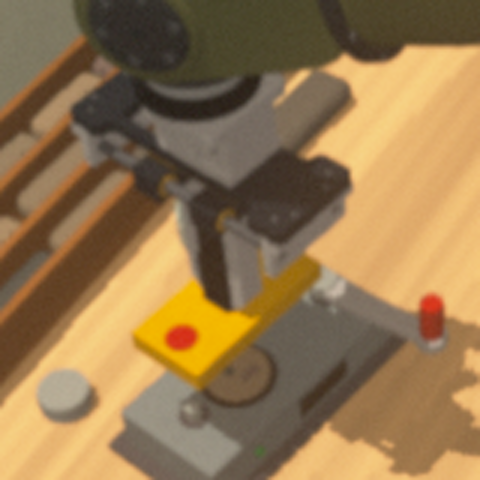

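The cover is above the stand; the dot is at crop (181,338), the pin at (193,410), and the lever is still open with its knob at (431,318). The mask picked up the knob, so I'll re-measure with a tighter window.

```bash
python3 - <<'E'
from dot import *
S=cam("side"); o=get_obs(); z=o["ee_pos"][2]-.0211+.016; print(dot(S,z,(170,240,215,280)))
th=np.radians(80);print("pred",o["ee_pos"]+.045*np.array([np.cos(th),np.sin(th),0]))
a=S["color"][225:325,160:270,::-1]
cv2.imwrite("pics/s10.png",cv2.resize(a,None,fx=6,fy=6,interpolation=cv2.INTER_CUBIC))
E
```

```text
(array([190.2295082 , 261.45901639]), np.int32(61), array([0.62257544, 0.2033721 , 0.13332152]))
pred [0.62259648 0.20244699 0.13842152]
```

View pics/s10.png

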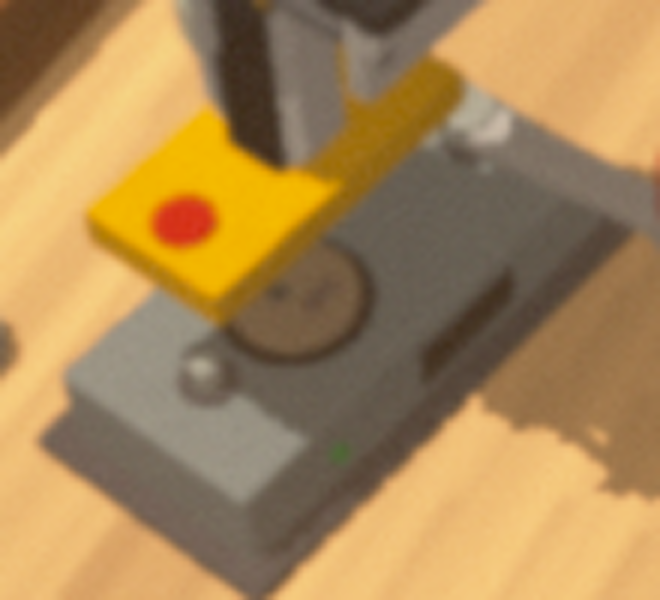

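```bash
python3 - <<'E'
from meas import *
d=np.load("pics/c.npz"); S=cam("side");T=cam("top")
a=cv2.resize(d["S"][272:302,180:210,::-1],None,fx=13,fy=13,interpolation=cv2.INTER_CUBIC)
b=cv2.resize(d["T"][170:200,175:205,::-1],None,fx=13,fy=13,interpolation=cv2.INTER_CUBIC)
b=np.clip(b.astype(float)*1.8,0,255).astype(np.uint8)
def mark(im,c,x0,y0,P,col):
    for z in(.045,.059):
        p=proj(c,[[P[0],P[1],z]])[0]; q=((p-[x0,y0]+.5)*13-.5).round().astype(int); cv2.drawMarker(im,tuple(int(v) for v in q),col,0,14,1)
A=a.copy();B=b.copy()
mark(A,S,180,272,(.6237,.2025),(0,0,255)); mark(B,T,175,170,(.6237,.2025),(0,0,255))
cv2.imwrite("pics/pin.png",np.vstack([np.hstack([a[:,:390],b]),np.hstack([A,B])])[:,:,:][:600] if 0 else cv2.resize(np.vstack([np.hstack([a,b]),np.hstack([A,B])]),(600,600)))
print(onz(S,(193.9,285.4),.059))
E
```

```text
[0.62143356 0.20661174 0.059     ]
```

View pics/pin.png

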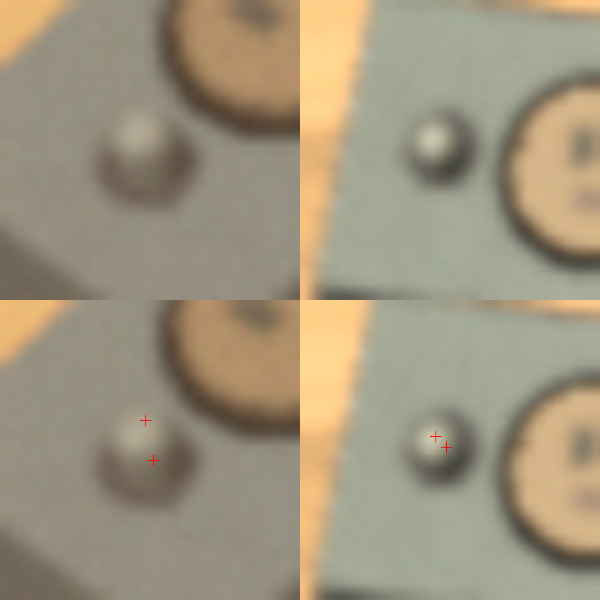

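The enlarged pin shows the tip within about 1 px of the projected (0.6237, 0.2025) in both views, and averaging gives a pin position of about (0.623, 0.204). Next I'll lower to just above the pin.

```bash
python3 - <<'E'
from h import *
st();row(.6152,.1597,.086,80)
E
```

```text
t 9.95 pos [0.6151 0.1578 0.1392] rpy [-1.7993e+02  7.0000e-02  7.9990e+01] F [ 1.  -0.1 -2.4] M [-0.09  0.06  0.02] w 0.0238 q [ 0.19  0.55  1.33 -0.    1.27  0.37]
(0.6152, 0.1597, 0.086, 80) [-0.0008, 0.0008, -0.0001] [0.0039, -0.0004, 0.1065]
```

servo_tool(moves=[[[0,0,0,0.002,0,0.03,1],[0,0,0,0.004,0,0.06,1],[0,0,0,0.004,0,0.085,1],[0,0,0,0.004,0,0.1,1],[0,0,0,0.004,0,0.106,1],[0,0,0,0.004,0,0.106,1],[0,0,0,0.004,0,0.106,1]]])

```text
time_s: 10.53
ee_pos: [0.6157, 0.1596, 0.0867]
eef_rot: [-3.141, 0.001, 1.396]
force: [-0.5, -0.4, -1.8]
grip_width: 0.0237
```

```bash
python3 - <<'E'
from dot import *
for i in range(4):
    st(); S=cam("side"); o=get_obs(); z=o["ee_pos"][2]-.0211+.016; print(dot(S,z,(160,245,220,310))[::2])
st();row(.6152,.1597,.086,80)
crop(S,160,225,270,325,6,"pics/s11.png")
E
```

```text
t 10.53 pos [0.6157 0.1596 0.0867] rpy [-1.7996e+02  6.0000e-02  7.9980e+01] F [-0.5 -0.4 -1.8] M [-0.14  0.05 -0.02] w 0.0237 q [ 0.2   0.6   1.37 -0.    1.17  0.37]
(array([192.30508475, 277.3559322 ]), array([0.62401604, 0.20411722, 0.08191107]))
t 10.58 pos [0.6158 0.1597 0.087 ] rpy [-1.7999e+02  5.0000e-02  7.9980e+01] F [-0.1  0.7 -2.7] M [-0.11  0.05  0.02] w 0.0244 q [ 0.2   0.6   1.37 -0.    1.17  0.37]
(array([192.20338983, 277.15254237]), array([0.6244598 , 0.20381863, 0.08197347]))
t 10.63 pos [0.6158 0.1597 0.0871] rpy [-1.7999e+02  4.0000e-02  7.9990e+01] F [ 0.1  1.5 -3. ] M [-0.08  0.05  0.01] w 0.0239 q [ 0.2   0.6   1.37 -0.    1.17  0.37]
(array([192.20338983, 277.15254237]), array([0.62448623, 0.20378941, 0.08192339]))
t 10.68 pos [0.6157 0.1598 0.087 ] rpy [-1.7999e+02  4.0000e-02  7.9990e+01] F [ 0.8  0.1 -2.3] M [-0.1   0.12 -0.  ] w 0.0236 q [ 0.2   0.6   1.37 -0.    1.17  0.37]
(array([192.10169492, 277.22033898]), array([0.62464514, 0.20395348, 0.08178557]))
t 10.73 pos [0.6156 0.1598 0.0869] rpy [-1.7998e+02  5.0000e-02  7.9990e+01] F [ 0.9  0.  -2. ] M [-0.11  0.06 -0.02] w 0.0236 q [ 0.2   0.6   1.37 -0.    1.17  0.37]
(0.6152, 0.1597, 0.086, 80) [-0.0002, 0.0005, -0.0001] [-0.0004, -0.0008, 0.0018]
```

View pics/s11.png

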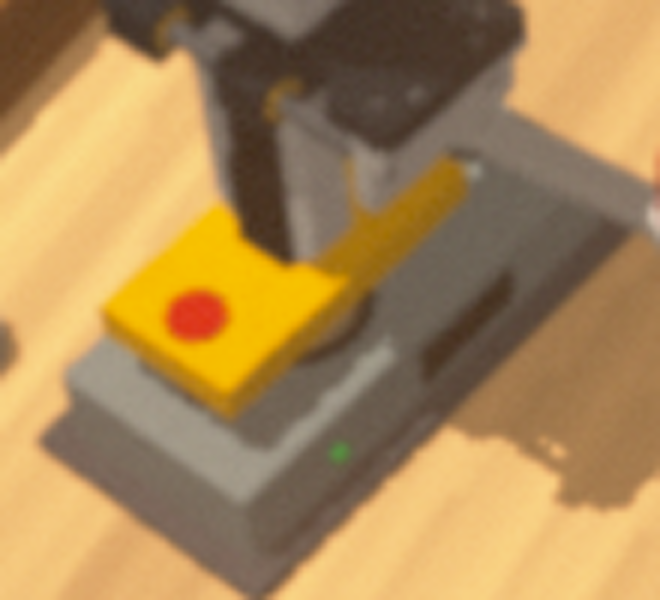

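The cover hovers above the pin: dot at crop (197,316), side ray (0.6245, 0.204), level. I'll ease down a few mm at a time with a force check, with a tiny correction to −x.

servo_tool(moves=[[[0,0,0,0.001,-0.002,0.005,1],[0,0,0,0.001,-0.002,0.01,1],[0,0,0,0.001,-0.002,0.014,1],[0,0,0,0.001,-0.002,0.018,1],[0,0,0,0.001,-0.002,0.018,1]]])

```text
time_s: 11.15
ee_pos: [0.6146, 0.1604, 0.0773]
eef_rot: [-3.141, 0.001, 1.396]
force: [-0.2, -0.2, -2.3]
grip_width: 0.0239
```

```bash
python3 - <<'E'
from h import *
st();camera("side");st()
E
```

```text
t 11.15 pos [0.6146 0.1604 0.0773] rpy [-1.7994e+02  7.0000e-02  7.9990e+01] F [-0.2 -0.2 -2.3] M [-0.19 -0.03 -0.04] w 0.0239 q [ 0.2   0.61  1.38 -0.    1.15  0.37]
t 11.2 pos [0.6147 0.1604 0.0776] rpy [-1.7996e+02  6.0000e-02  7.9990e+01] F [ 0.2 -0.3 -1.5] M [-0.06  0.07 -0.05] w 0.0237 q [ 0.2   0.61  1.38 -0.    1.15  0.37]
```

The force hasn't changed, with the underside about 2.5 mm below the pin tip's height. I'll continue.

servo_tool(moves=[[[0,0,0,0,0,0.003,1],[0,0,0,0,0,0.005,1],[0,0,0,0,0,0.007,1],[0,0,0,0,0,0.007,1]]])

```text
time_s: 11.53
ee_pos: [0.6147, 0.1603, 0.0739]
eef_rot: [-3.141, 0.001, 1.396]
force: [-0.0, -0.3, -2.0]
grip_width: 0.024
```

```bash
python3 - <<'E'
from h import *
st();camera("side");st()
E
```

```text
t 11.53 pos [0.6147 0.1603 0.0739] rpy [-1.7995e+02  6.0000e-02  7.9990e+01] F [-0.  -0.3 -2. ] M [-0.13  0.   -0.04] w 0.024 q [ 0.2   0.61  1.39 -0.    1.14  0.37]
t 11.58 pos [0.6146 0.1604 0.074 ] rpy [-1.7995e+02  6.0000e-02  7.9990e+01] F [ 0.2 -0.3 -2.6] M [-0.09  0.04 -0.05] w 0.0235 q [ 0.2   0.61  1.39 -0.    1.14  0.37]
```

Still free, so the hole is on the pin shaft. Now I'll press down onto the spring.

servo_tool(moves=[[[0,0,0,0,0,0.003,1],[0,0,0,0,0,0.006,1],[0,0,0,0,0,0.009,1],[0,0,0,0,0,0.011,1],[0,0,0,0,0,0.011,1]]], squeeze=60)

```text
time_s: 12.0
ee_pos: [0.6148, 0.1604, 0.0687]
eef_rot: [-3.141, 0.001, 1.396]
force: [-2.5, -0.7, 5.3]
grip_width: 0.0233
```

```bash
python3 - <<'E'
from h import *
st();camera("side");st();camera("side");st()
E
```

```text
t 12.0 pos [0.6148 0.1604 0.0687] rpy [-1.7998e+02  5.0000e-02  7.9990e+01] F [-2.5 -0.7  5.3] M [-0.15  0.41 -0.02] w 0.0233 q [ 0.2   0.62  1.39 -0.    1.13  0.37]
t 12.05 pos [0.6148 0.1604 0.0688] rpy [-1.7998e+02  5.0000e-02  7.9990e+01] F [-1.9 -0.9  4.8] M [-0.2   0.46  0.02] w 0.0238 q [ 0.2   0.62  1.39 -0.    1.13  0.37]
t 12.1 pos [0.6148 0.1604 0.0688] rpy [-1.7998e+02  5.0000e-02  7.9990e+01] F [-1.2 -0.6  4.3] M [-0.13  0.43 -0.01] w 0.0234 q [ 0.2   0.62  1.39 -0.    1.13  0.37]
```

The spring is engaged: about 7 N net, 2 mm down. I'll press on, moving slightly towards −x to relieve the side force.

servo_tool(moves=[[[0,0,0,0,-0.001,0.003,1],[0,0,0,0,-0.001,0.006,1],[0,0,0,0,-0.001,0.008,1],[0,0,0,0,-0.001,0.009,1],[0,0,0,0,-0.001,0.009,1]]])

```text
time_s: 12.52
ee_pos: [0.6148, 0.1604, 0.0659]
eef_rot: [3.14, 0.001, 1.396]
force: [-5.7, -3.4, 15.3]
grip_width: 0.0238
```

```bash
python3 - <<'E'
from dot import *
st();S=cam("side");st();S=cam("side");st();print(dot(S,.061,(160,245,220,310))[::2])
crop(S,160,215,280,325,5,"pics/s12.png")
E
```

```text
t 12.52 pos [0.6148 0.1604 0.0659] rpy [1.7993e+02 3.0000e-02 7.9980e+01] F [-5.7 -3.4 15.3] M [-0.42  1.29  0.  ] w 0.0238 q [ 0.2   0.62  1.39 -0.    1.13  0.37]
t 12.57 pos [0.6148 0.1604 0.066 ] rpy [1.7993e+02 3.0000e-02 7.9990e+01] F [-6.  -2.6 16. ] M [-0.43  1.25  0.  ] w 0.0238 q [ 0.2   0.62  1.39 -0.    1.13  0.37]
t 12.62 pos [0.6148 0.1604 0.066 ] rpy [1.7993e+02 3.0000e-02 7.9980e+01] F [-5.6 -3.3 16.6] M [-0.43  1.28 -0.02] w 0.0237 q [ 0.2   0.62  1.39 -0.    1.13  0.37]
(array([193.6       , 283.87272727]), array([0.62315511, 0.2047662 , 0.061     ]))
```

View pics/s12.png

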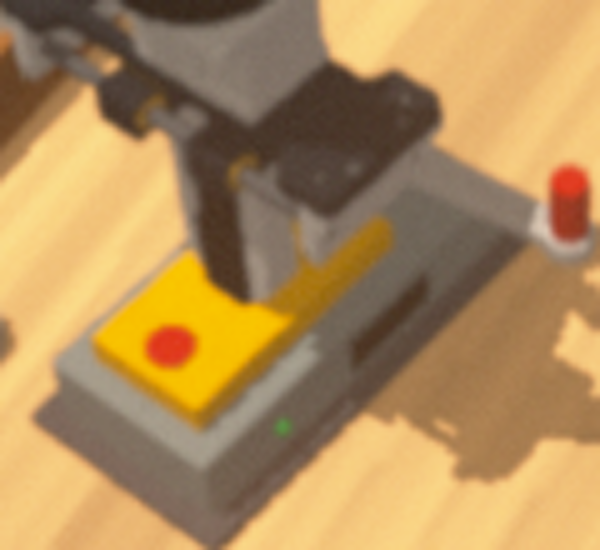

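The cover lies over the slice, aligned with the stand (dot at crop (170,346)), and the lever is open. The net push is about 18 N, more than the spring alone needs, so it is bottoming out. A side force of about 6 N remains. I'll relieve that and push a little harder for margin.

servo_tool(moves=[[[0,0,0,-0.001,-0.001,0.005,1],[0,0,0,-0.002,-0.002,0.006,1],[0,0,0,-0.002,-0.003,0.008,1],[0,0,0,-0.002,-0.003,0.008,1],[0,0,0,-0.002,-0.003,0.008,1],[0,0,0,-0.002,-0.003,0.008,1]]])

```text
time_s: 13.12
ee_pos: [0.6148, 0.1604, 0.0659]
eef_rot: [3.135, -0.002, 1.396]
force: [-5.5, -0.3, 30.7]
grip_width: 0.0239
```

```bash
python3 - <<'E'
from dot import *
st();S=cam("side");st();S=cam("side");st();print(dot(S,.061,(160,245,220,310))[::2])
cv2.imwrite("pics/s13.png",cv2.resize(S["color"][250:320,165:245,::-1],None,fx=8,fy=8,interpolation=cv2.INTER_CUBIC))
k=cen(roi((lambda a:(a[...,0]>80)&(a[...,0]>2.2*a[...,1]))(S["color"].astype(int)),250,235,300,275)); kk=onz(S,k[0],.082); print("knob",kk, np.degrees(np.arctan2(kk[1]-.067,kk[0]-.600)))
E
```

```text
t 13.12 pos [0.6148 0.1604 0.0659] rpy [ 1.7964e+02 -1.1000e-01  8.0000e+01] F [-5.5 -0.3 30.7] M [-0.01  2.13 -0.01] w 0.0239 q [ 0.2   0.62  1.4  -0.    1.12  0.37]
t 13.17 pos [0.6148 0.1604 0.0659] rpy [ 1.7964e+02 -1.1000e-01  8.0000e+01] F [-5.3  1.  31.3] M [0.   2.05 0.06] w 0.0238 q [ 0.2   0.62  1.4  -0.    1.12  0.37]
t 13.22 pos [0.6148 0.1604 0.066 ] rpy [ 1.7964e+02 -1.1000e-01  8.0000e+01] F [-5.2  1.1 31.1] M [-0.02  2.06  0.01] w 0.0237 q [ 0.2   0.62  1.4  -0.    1.12  0.37]
(array([193.67857143, 283.89285714]), array([0.62298218, 0.20473139, 0.061     ]))
knob [0.50551353 0.07294055 0.082     ] 176.4024379672931
```

View pics/s13.png

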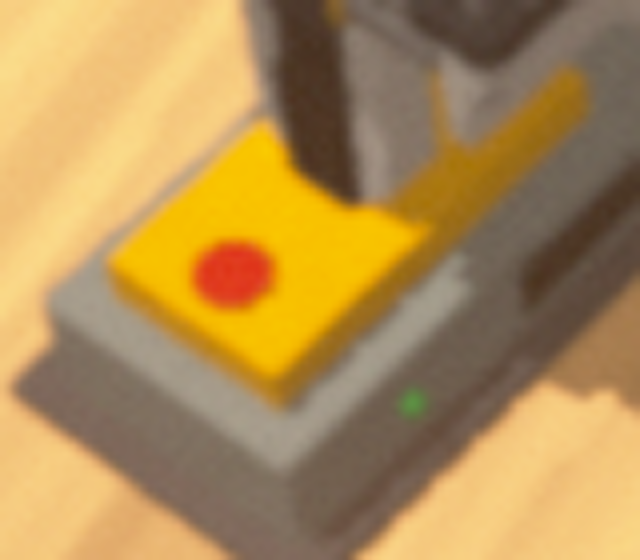

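The extra push left z unchanged (0.066 m, underside ≈ 0.045 m) while the force rose from 18 to 33 N, so the cover sits on the hard stop. It looks flat and lined up (dot at crop (234,274)), and the lever is at about 1.68 rad. I'll hand it in.

```bash
python3 - <<'E'
from station import hand_in
print(hand_in())
from h import st; st()
E
```

```text
the job is handed in; nothing more can be done
None
the job is handed in; nothing more can be done
```

I swung the clamp lever open, fitted the yellow cover over the locating pin, and handed the job in at about 13 s with the gripper still holding the cover pressed down. `hand_in()` gives no verdict, so the points below are my own last checks.

- **Lever:** it stands at about 1.68 rad, measured from the camera. That is past the 1.3 needed, but I stopped it just short of the 1.8 end stop.
- **Fit on the pin:** the hole went down with no contact force until the rock slice took the load.
- **Pressed home:** the underside is at about 45 mm, level with the stand's top face. Pushing harder raised the force from about 18 to 33 N without the cover moving further, so it is on the hard stop.
- **Alignment:** the tool is tilted less than 0.01 rad, and the red dot is within about 2 mm of where I measured the pin.
- **Grip:** the fingers hold the cover's grip at 60 N.

**What disagreed:**
- The two cameras placed the pin 2–4 mm apart, so I used an average near the side camera's reading, because that camera matched the arm's own position.
- A side force of about 5 N on the pin stayed after I tried to relieve it.
- The arm blocked the top camera at the end, so only the side view confirms the final seating.

I kept clear of the bystanders throughout, but I did not re-measure their positions at the end.

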